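# Find the rocking corner of a balance slab and wedge it

## Robot

A 6-joint arm with a two-finger parallel gripper is mounted at the origin on a cart in front of the work surface, level with it; the furniture and walls round the work are solid. World frame = base frame: x ahead of the robot, y to its left, z up, the work surface at z = 0. Lengths are in mm, angles in rad, forces in N, time in s.
With the tool pointing down it reaches from about 275 to 825 mm from the base axis. Payload 4.9 kg.
Tool frame: the origin (TCP) lies on the centre line of the jaws, within the pads' length; the fingertips stand 8 mm ahead of it and the grasp point (between the pads) lies 11 mm behind it; y points along the fingers, z is the direction in which the jaws open and shut, and the axes are right-handed (so a half turn about y gives the same grasp; the last joint's range is limited). The gripper opens to 85 mm and grips with 20 to 120 N. Pads are 22 mm wide; open, the fingers measure 114 mm over their backs; the gripper's body (76 mm by 85 mm) begins 54 mm behind the grasp point. The pads swing forward as they close: fully open they stand 13 mm farther back than shut.
Start: joints at [1.116, 0.326, -0.193, 1.052, 0, 1.437], TCP at [173.424, 521.96, 239.281] pointing down, gripper open.
Joint ranges: [-2.65, 2.65], [-0.97, 1.79], [-1.3, 1.35], [-1.93, 2.1], [-1.47, 1.37], [-3.14, 3.14]. Speed limits (rad/s): [2.57, 2.57, 3.14, 3.14, 3.14, 3.14].

## Interface

Orientations are given as a unit quaternion [w, x, y, z].
In Python, from plant import get_state, read_camera, hand_in, spotter gives the robot as it stands.
- The arm moves only by the tool jog_arm, never from a script. Its argument "rows" is text: rows parted by semicolons, each of 5 numbers parted by spaces: the shift along the tool's x, y, z in cm, then the turn about the tool's y in degrees, then the opening in per cent of the stroke, from 0 (shut) to 100 (fully open). In form: dx dy dz roll jaw; .... A call has 1 to 8 rows; each row is the pose to reach, as a shift and turn from the pose commanded when the call began, along the tool's axes at that moment; what a row does not reach only later rows make up. A row lasts 1/8 s, in which the tool goes at most 62.5 mm and 10.7 degrees, less where a joint would pass 70% of its speed; a pose out of reach is approached as far as the arm can. A call with a gripper value outside its range is refused whole. The fingers move at their own pace and stop on an object; "grip_force" is the grip in N (left out, the last holds). Time passes only in rows, so rows that repeat a pose let the fingers close. It gives the time, the measured TCP pose, the force and the opening at its end, in the units of the state.
- get_state(): the state, without advancing time (a new reading comes with each control period).
- read_camera(name): name is "scene" or "top" or "wrist"; returns a dict with "pixels" (480x640x3 uint8, red, green, blue), "range_z" (480x640 float32, mm along the optical axis (not along the pixel's ray), 0 where there is no reading), "fx", "fy", "cx", "cy" (pixels), "extrinsics" (4x4, takes a point from world to camera coordinates); the wrist camera has in their place "hand_eye" (4x4, takes a point from camera to tool coordinates, whose origin is the TCP and whose axes are the tool frame's). Camera axes: x right, y down, z forward; pixel columns grow to the right and rows downward; lengths in mm; the calibration is good to about 2 mm. A picture is of the moment at which its call begins: read the wrist's pose just before it.
- hand_in(): hands the job in, once; it reports no verdict.
Trained networks look in the newest picture that a camera, given by its name, has taken for a name from the list of things; names that differ only in an ending like _2 or _b are one class to them, and where a whole thing is asked for, a point or a joint stands for the part that bears it (a point fixed in the world has none). Each returns a list of dicts, best first, with "score" (0 to 1); they miss things now and then, are a little off and sometimes report something else, mostly with a low value. They report only what shows in the picture. A call takes as long as a camera call. They do not tell look-alikes from the thing itself.
- spotter.spot_in(camera, query): "point" ([x, y, z] in mm, in world coordinates, good to about 4 mm: the middle of the surface that is visible of it).
- spotter.cut_out(camera, query): "mask" (480x640 bool, what is visible of it).
The state is a dict: "time_s": time; "joint_pos": joint angles; "joint_velocities": joint speeds; "tau": joint torques, N m; "position": TCP position; "eef_rot": TCP orientation; "contact_force": force on the tool from outside, world axes, zero at the start; "torque": the same for the moment, N m; "finger_gap": finger opening in mm.
Only numpy, scipy, OpenCV 4.12 (cv2) and the standard library are available. Lean on these libraries where they do the work, as an engineer would, in place of code of your own. Each camera call takes 0.05 s, during which the arm holds its last target. There are 200 camera calls.

## Task

The stone balance slab on the bench rocks, because one of its four feet does not reach the bench: press down gently on its corners with the fingertips until you find the one that gives. Slide the orange levelling wedge, thin end first and flat on the bench, under that corner's foot until it just takes up the gap and bears the slab without jacking it up, and let go of it. Then press that corner once more, firmly, to prove that it no longer gives; do not shove the slab about, and leave the crucible, dish, vial and beaker alone.

Things in the scene. Friction and masses are not known exactly. Their poses are not given: they have to be found in the camera images.
- slab: white stone balance slab, 200 (its x) by 150 (its y) by 35 mm thick, 2.4 to 3.2 kg, on four round dark feet of 24 mm diameter, each centred 22 mm in from the two slab edges. Origin: centre of the slab in plan, 47 mm below its top face; z up. It rests level on three feet; under the fourth (any of the four, not known beforehand) is a gap of 2.5 to 5 mm to the bench
- corner_1 (a point): place to press one corner: on the slab's top face above the centre of a foot, at x +78, y +53 mm in the slab's axes. If the foot is the short one, 3 to 6 N straight down tips the slab until the foot meets the bench (2.5 to 5 mm), and it swings back when let go; if not, it gives less than 1 mm under 10 N
- corner_2 (a point): place to press one corner: on the slab's top face above the centre of a foot, at x +78, y -53 mm in the slab's axes. If the foot is the short one, 3 to 6 N straight down tips the slab until the foot meets the bench (2.5 to 5 mm), and it swings back when let go; if not, it gives less than 1 mm under 10 N
- corner_3 (a point): place to press one corner: on the slab's top face above the centre of a foot, at x -78, y -53 mm in the slab's axes. If the foot is the short one, 3 to 6 N straight down tips the slab until the foot meets the bench (2.5 to 5 mm), and it swings back when let go; if not, it gives less than 1 mm under 10 N
- corner_4 (a point): place to press one corner: on the slab's top face above the centre of a foot, at x -78, y +53 mm in the slab's axes. If the foot is the short one, 3 to 6 N straight down tips the slab until the foot meets the bench (2.5 to 5 mm), and it swings back when let go; if not, it gives less than 1 mm under 10 N
- wedge_grip (a point): centre of the upright finger grip of the orange levelling wedge (60 g, flat on the bench): block 26 mm long, 24 mm wide (the wedge's y, the sides to pinch), 36 mm high, this point 18 mm above its underside. x points to the thin end, z up. The ramp starts 13 mm ahead of this point, 9.5 mm thick, and falls 1 in 8 to 1.5 mm at the thin end
- wedge_tip (a point): middle of the wedge's thin end, at its underside, 77 mm ahead of the grip's centre. The wedge is 24 mm wide throughout; it slides almost without force until the foot's rim rests on the ramp, then the push rises to 6 N within a few mm; it stays where it is left once it bears load. Driven further, it lifts the slab
- crucible: porcelain crucible, 47 mm wide, 37 mm high, bystander; origin at the centre of its foot
- petri: petri dish, 90 mm wide, 15 mm high, bystander; origin at the centre of its foot
- vial: red-capped vial, 22 mm wide, 50 mm high, bystander; origin at the centre of its foot
- beaker: small glass beaker with blue contents, 56 mm wide, 58 mm high, bystander; origin at the centre of its foot
There are look-alikes about, which are no part of the job. Of the things shaped like the part that bears wedge_grip, the orange one is meant.

How it is judged:
By the outcome, as a careful person would: the job done as asked, in the order asked, and still so for the second after the job is handed in, with the robot touching nothing.
It also fails if it takes over 72 s, if anything falls off the work surface, if the arm or the gripper's body presses on something with over 40 N, if the wrist force passes 120 N, or if a joint passes its speed limit or range.

## Working session

There is one attempt and no reset: what is moved stays moved. The work goes in short steps, Python scripts to look and compute and a tool call to move; the robot and the scene stay as the last step left them, time stands still between calls to the robot, and variables do not carry over. Pictures are saved under pics/ and viewed, about 8 in all and at most 12, crops included, and the job is handed in when it is done.

Besides the shell and the picture viewer there is one more tool, called after "Emit:" as name(argument=value, ...) on one line, values as JSON. jog_arm: Moves the arm, as the interface text tells. Its arguments: {"type":"object","properties":{"rows":{"type":"string"},"grip_force":{"type":"number"}},"required":["rows"]}

```bash
ls; mkdir -p pics; python3 - <<'E'
from plant import get_state, read_camera, spotter
import cv2,numpy as np
s=get_state();print({k:np.round(v,3).tolist() for k,v in s.items()})
for c in("top","scene"):
    r=read_camera(c);cv2.imwrite(f"pics/{c}0.png",r["pixels"][:,:,::-1]);np.savez(f"{c}0.npz",**r)
    for q in("slab","wedge_grip","wedge_tip","crucible","petri","vial","beaker"):
        print(c,q,[(np.round(d["point"]).tolist(),round(d["score"],2)) for d in spotter.spot_in(c,q)])
E
```

```text
pics
{'time_s': 0.0, 'joint_pos': [1.116, 0.327, -0.194, 1.052, 0.0, 1.437], 'joint_velocities': [-0.001, 0.001, -0.002, 0.001, 0.0, 0.001], 'tau': [-0.0, -44.34, 26.244, 0.015, -0.0, 0.0], 'position': [173.17, 521.434, 238.497], 'eef_rot': [-0.697, 0.699, -0.113, 0.113], 'contact_force': [-0.66, 0.597, -0.388], 'torque': [-0.016, 0.008, -0.026], 'finger_gap': 85.636}
top slab [([541.0, 139.0, 50.0], 0.85)]
top wedge_grip [([381.0, -136.0, 8.0], 0.96), ([458.0, 319.0, 4.0], 0.78), ([507.0, -105.0, 6.0], 0.56)]
top wedge_tip [([460.0, 318.0, 6.0], 0.91), ([379.0, -136.0, 4.0], 0.73), ([510.0, -108.0, 3.0], 0.65)]
top crucible [([406.0, -271.0, 21.0], 0.84)]
top petri [([781.0, 60.0, 14.0], 0.77)]
top vial [([362.0, 100.0, 49.0], 0.55)]
top beaker []
scene slab [([509.0, 122.0, 52.0], 0.87)]
scene wedge_grip [([478.0, -108.0, 13.0], 0.94), ([378.0, -152.0, 6.0], 0.94), ([436.0, 279.0, 8.0], 0.42)]
scene wedge_tip [([478.0, -112.0, 12.0], 0.84), ([381.0, -153.0, 7.0], 0.83)]
scene crucible [([402.0, -264.0, 22.0], 0.8)]
scene petri [([768.0, 56.0, 14.0], 0.83)]
scene vial [([353.0, 98.0, 28.0], 0.8)]
scene beaker [([748.0, 179.0, 42.0], 0.89), ([509.0, 121.0, 50.0], 0.16)]
```

View pics/top0.png

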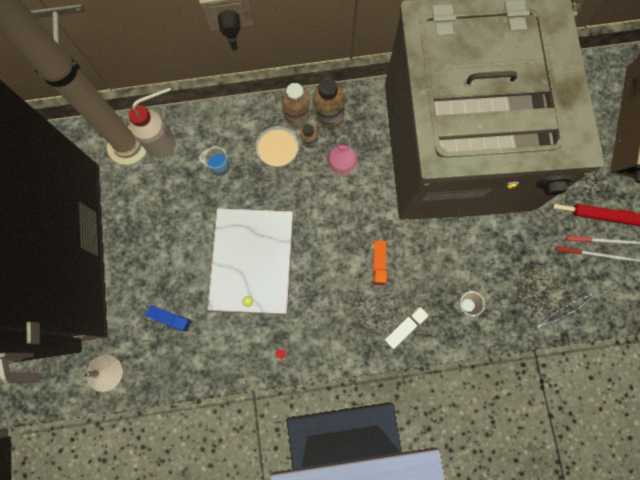

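View pics/scene0.png

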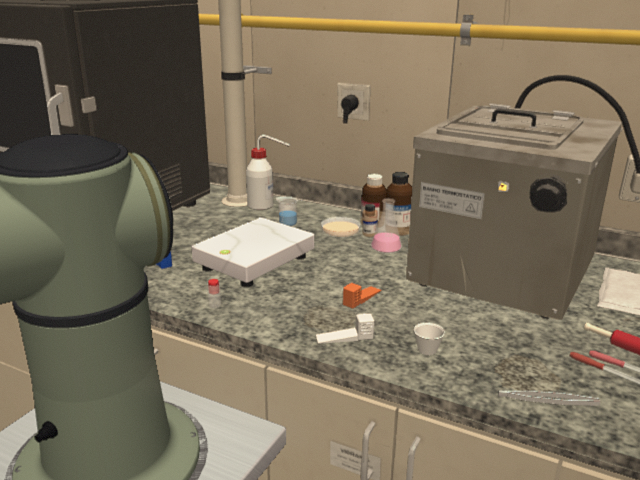

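The top view shows the slab at (251,261). Three wedge-shaped things show: blue (167,318), white (407,328) and orange (380,262). The orange one is meant; its grip is at (380,276) and its thin end points up the picture. I'll measure the poses and make a crop.

```bash
cat > h.py <<'E'
import numpy as np,cv2
from scipy.spatial.transform import Rotation as R
def cloud(r,T=None):
    "per-pixel world points; T=camera->world"
    if T is None: T=np.linalg.inv(r["extrinsics"])
    v,u=np.mgrid[:480,:640];z=r["range_z"]
    p=np.stack([(u-r["cx"])/r["fx"]*z,(v-r["cy"])/r["fy"]*z,z],-1)
    return p@T[:3,:3].T+T[:3,3]
def toolT(s):
    T=np.eye(4);q=s["eef_rot"];T[:3,:3]=R.from_quat([q[1],q[2],q[3],q[0]]).as_matrix();T[:3,3]=s["position"];return T
def orange(px):
    h=cv2.cvtColor(px,cv2.COLOR_RGB2HSV);return (h[...,0]<16)&(h[...,0]>4)&(h[...,1]>180)&(h[...,2]>110)
def rect(p):
    c,wh,a=cv2.minAreaRect(p[:,:2].astype(np.float32));return np.round(c,1),np.round(wh,1),round(a,2)
E
python3 - <<'E'
from h import *
for c in("top","scene"):
    r=dict(np.load(f"{c}0.npz"));P=cloud(r)
    ok=r["range_z"]>0
    m=ok&(abs(P[...,0]-541)<130)&(abs(P[...,1]-135)<110)&(P[...,2]>40)&(P[...,2]<53)
    n,l,st,_=cv2.connectedComponentsWithStats(m.astype(np.uint8));k=1+st[1:,4].argmax();m=l==k
    print(c,"slab",m.sum(),rect(P[m]),np.median(P[m][:,2]))
    A=np.c_[P[m][:,:2],np.ones(m.sum())];print("plane",np.linalg.lstsq(A,P[m][:,2],rcond=None)[0])
    g=m&(r["pixels"][...,1].astype(int)-r["pixels"][...,2]>60); print("green",P[g].mean(0) if g.any() else 0)
    o=ok&orange(r["pixels"])&(abs(P[...,0]-500)<110)&(abs(P[...,1]+108)<80)
    print("orange",o.sum(),rect(P[o]),"grip top",P[o&(P[...,2]>28)].mean(0),rect(P[o&(P[...,2]>28)]),P[o][:,2].max())
    lo=P[o&(P[...,2]<8)];print("ramp",lo.mean(0))
    print(c,"bench z",np.median(P[(abs(P[...,0]-450)<30)&(abs(P[...,1])<20)][:,2]))
    if c=="top": print(r["fx"],np.round(r["extrinsics"],3).tolist())
r=np.load("top0.npz")["pixels"];s=np.load("scene0.npz")["pixels"]
a=cv2.resize(r[190:370,140:440],(800,480),interpolation=2)
b=cv2.resize(s[270:350,300:400],(150,120),interpolation=2)
a[:120,650:]=b
cv2.imwrite("pics/crop1.png",a[:,:,::-1])
E
```

```text
top slab 3973 (array([544.4, 141. ]), array([150.3, 200.5]), 79.18) 51.63700391873704
plane [2.37904978e-03 1.55232038e-03 4.98147556e+01]
green [468.10341302 157.99011493  51.62388505]
orange 512 (array([ 510.1, -107.3]), array([23.2, 89.2]), 78.7) grip top [ 478.76100502 -100.96019709   37.1235461 ] (array([ 479.5, -100.8]), array([23.2, 26.3]), 82.47) 43.77512572747219
ramp [ 532.08090752 -111.69068351    5.11402607]
top bench z 1.3987606704729387
544.678251003297 [[-0.143, -0.99, -0.005, 84.816], [-0.963, 0.14, -0.231, 574.031], [0.23, -0.028, -0.973, 973.948], [0.0, 0.0, 0.0, 1.0]]
scene slab 3333 (array([541.5, 139.2]), array([153.4, 204.3]), 78.5) 51.29740229764445
plane [1.45679920e-02 1.46507029e-02 4.07366477e+01]
green [467.10842754 157.40682648  52.30307789]
orange 371 (array([ 508.2, -109.3]), array([24.2, 94.4]), 79.9) grip top [ 473.31066619 -104.61052432   34.12668663] (array([ 475.2, -103.2]), array([22.8, 23.4]), 77.9) 38.207867205353125
ramp [ 523.55782087 -114.71807721    4.85587714]
scene bench z -0.054440311525354446
```

View pics/crop1.png

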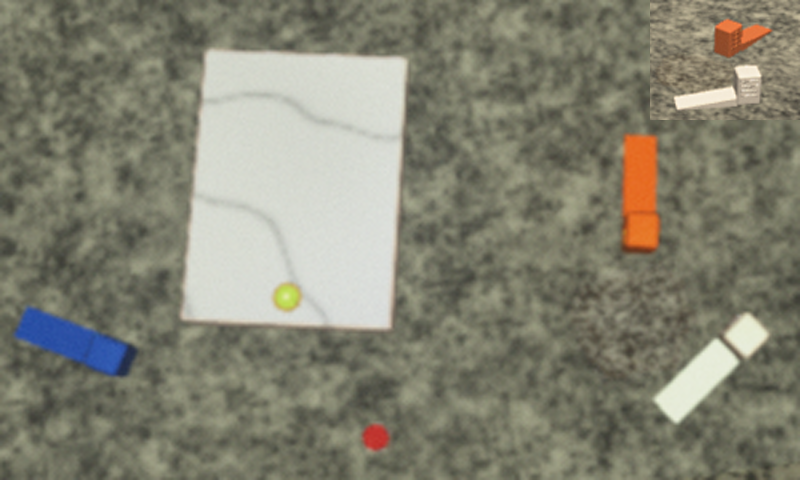

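The crop confirms it: the orange wedge is at crop (640,190), with a tall grip at its near end and the ramp going away from the robot. Next step is the pressing plan.

```bash
cat >> h.py <<'E'
C=np.array([544.,141.]);ang=np.radians(-10.8)
ux=np.array([np.cos(ang),np.sin(ang)]);uy=np.array([-ux[1],ux[0]])
corner={1:C+78*ux+53*uy,2:C+78*ux-53*uy,3:C-78*ux-53*uy,4:C-78*ux+53*uy}
def shift(frm,to,T): return np.round(T[:3,:3].T@(np.array(to)-np.array(frm))/10,2).tolist()
def yaw(T): return round(float(np.degrees(np.arctan2(T[1,2],T[0,2]))),1)
def now():
    from plant import get_state
    s=get_state();T=toolT(s);print("t",s["time_s"],"pos",np.round(s["position"],1),"jaw yaw",yaw(T),"F",np.round(s["contact_force"],1),"gap",round(s["finger_gap"],1));return s,T
E
python3 - <<'E'
from h import *
s,T=now();print(np.round(T[:3,:3],3))
print(corner)
p=s["position"]
for k in(4,3,2,1):
    q=[*corner[k],75];print(k,shift(p,q,T),np.linalg.norm(np.array(q)-p));p=q
E
```

```text
t 0.8 pos [173.5 522.  239.3] jaw yaw 71.6 F [ 1.4 -1.  -1.2] gap 85.1
[[ 0.949  0.     0.315]
 [-0.315  0.     0.949]
 [ 0.    -1.     0.   ]]
{1: array([630.54961523, 178.44548175]), 2: array([610.68719588,  74.32303317]), 3: array([457.45038477, 103.55451825]), 4: array([477.31280412, 207.67696683])}
4 [38.75, 16.43, -20.25] 467.0377460641795
3 [1.4, -0.0, -10.51] 106.00000000000001
2 [15.46, 0.0, 2.06] 155.99999999999997
1 [-1.4, 0.0, 10.51] 106.00000000000003
```

Emit:
jog_arm(rows="38.75 10 -20.25 -7.6 0;38.75 10 -20.25 -7.6 0;38.75 16.4 -20.25 -7.6 0;38.75 16.4 -20.25 -7.6 0;38.75 16.4 -20.25 -7.6 0;38.75 16.4 -20.25 -7.6 0;38.75 16.4 -20.25 -7.6 0;38.75 16.4 -20.25 -7.6 0")

```text
time_s: 1.8
position: [478.8, 205.2, 74.1]
eef_rot: [-0.704, 0.704, -0.068, 0.067]
contact_force: [-0.3, 0.5, 0.4]
finger_gap: 0.1
```

Emit:
jog_arm(rows="0 0.8 0 0 0;0 1.2 0 0 0;0 1.4 0 0 0;0 1.5 0 0 0;0 1.6 0 0 0;0 1.6 0 0 0")

```text
time_s: 2.55
position: [477.3, 208.2, 59.6]
eef_rot: [0.704, -0.704, 0.066, -0.066]
contact_force: [-0.6, 1.0, 1.9]
finger_gap: 0.1
```

Emit:
jog_arm(rows="0 0.1 0 0 0;0 0.2 0 0 0;0 0.2 0 0 0")

```text
time_s: 2.92
position: [477.4, 208.3, 59.5]
eef_rot: [0.705, -0.703, 0.066, -0.067]
contact_force: [-5.7, -0.1, 21.3]
finger_gap: -0.2
```

Emit:
jog_arm(rows="0 0.1 0 0 0;0 0.2 0 0 0;0 0.2 0 0 0")

```text
time_s: 3.3
position: [477.6, 208.5, 59.4]
eef_rot: [0.705, -0.703, 0.065, -0.067]
contact_force: [-11.1, -0.4, 38.0]
finger_gap: -0.1
```

Corner 4 is firm: no travel between 2 N and 38 N. I'll take finer steps from here. Next is corner 3.

Emit:
jog_arm(rows="0 -1.5 0 0 0;0 -1.5 -5 0 0;0 -1.5 -10.6 0 0;0 -1.5 -10.6 0 0;0 -0.8 -10.6 0 0;0 -0.5 -10.6 0 0;0 -0.5 -10.6 0 0")

```text
time_s: 4.18
position: [457.4, 104.4, 59.9]
eef_rot: [-0.704, 0.704, -0.066, 0.066]
contact_force: [0.9, -0.0, -0.6]
finger_gap: -0.0
```

Emit:
jog_arm(rows="0 0.1 0 0 0;0 0.1 0 0 0;0 0.1 0 0 0")

```text
time_s: 4.55
position: [457.5, 104.3, 59.6]
eef_rot: [0.704, -0.704, 0.066, -0.066]
contact_force: [-1.6, 0.3, 5.3]
finger_gap: 0.3
```

Emit:
jog_arm(rows="0 0.05 0 0 0;0 0.1 0 0 0;0 0.1 0 0 0")

```text
time_s: 4.92
position: [457.5, 104.3, 59.6]
eef_rot: [0.704, -0.704, 0.066, -0.066]
contact_force: [-5.4, 0.5, 15.6]
finger_gap: -0.2
```

Corner 3 is firm too (59.6 at both 5 N and 16 N). Next is corner 2.

Emit:
jog_arm(rows="0 -1.2 0 0 0;5 -1.2 0 0 0;10 -1.2 0 0 0;15.6 -1.2 0 0 0;15.6 -1.2 0 0 0;15.6 -0.6 0 0 0;15.6 -0.2 0 0 0;15.6 -0.2 0 0 0")

```text
time_s: 5.92
position: [609.4, 74.7, 60.1]
eef_rot: [-0.704, 0.704, -0.067, 0.066]
contact_force: [0.9, -0.3, 1.0]
finger_gap: 0.4
```

Emit:
jog_arm(rows="0 0.1 0 0 0;0 0.1 0 0 0;0 0.1 0 0 0")

```text
time_s: 6.3
position: [610.0, 74.6, 59.7]
eef_rot: [0.704, -0.704, 0.067, -0.066]
contact_force: [-3.9, 1.4, 6.4]
finger_gap: -0.3
```

Emit:
jog_arm(rows="0 0.05 0 0 0;0 0.1 0 0 0;0 0.1 0 0 0")

```text
time_s: 6.68
position: [610.1, 74.7, 59.6]
eef_rot: [0.704, -0.704, 0.066, -0.066]
contact_force: [-5.3, 2.2, 11.8]
finger_gap: -0.1
```

Corner 2 is also firm, which leaves corner 1. I'll press it to confirm.

Emit:
jog_arm(rows="0 -1.2 0 0 0;0 -1.2 5 0 0;0 -1.2 10.6 0 0;0 -1.2 10.6 0 0;0 -0.6 10.6 0 0;0 -0.2 10.6 0 0;0 -0.2 10.6 0 0")

```text
time_s: 7.55
position: [630.1, 177.1, 59.8]
eef_rot: [-0.704, 0.704, -0.067, 0.067]
contact_force: [-0.9, 0.1, 0.9]
finger_gap: -0.1
```

Emit:
jog_arm(rows="0 0.1 0 0 0;0 0.1 0 0 0;0 0.1 0 0 0")

```text
time_s: 7.92
position: [630.8, 178.2, 59.5]
eef_rot: [-0.704, 0.704, -0.066, 0.067]
contact_force: [0.4, -0.7, 0.3]
finger_gap: -0.0
```

Emit:
jog_arm(rows="0 0.1 0 0 0;0 0.2 0 0 0;0 0.2 0 0 0")

```text
time_s: 8.3
position: [631.4, 178.8, 57.9]
eef_rot: [0.704, -0.704, 0.066, -0.067]
contact_force: [1.1, 0.9, 4.2]
finger_gap: -0.4
```

Emit:
jog_arm(rows="0 0.1 0 0 0;0 0.2 0 0 0;0 0.2 0 0 0")

```text
time_s: 8.68
position: [632.0, 179.4, 56.2]
eef_rot: [0.705, -0.703, 0.065, -0.067]
contact_force: [2.6, 2.0, 5.4]
finger_gap: 0.3
```

Emit:
jog_arm(rows="0 0.1 0 0 0;0 0.15 0 0 0;0 0.15 0 0 0")

```text
time_s: 9.05
position: [632.2, 179.6, 55.7]
eef_rot: [0.705, -0.703, 0.065, -0.067]
contact_force: [1.3, 1.6, 10.2]
finger_gap: -0.1
```

Corner 1 is the short one. It gave about 3.8 mm at 4–5 N and then met the bench at 10 N. Now I'll move above the wedge with the jaws open and take a wrist look.

Emit:
jog_arm(rows="0 -3 0 0 0;0 -6.5 -3 0 0;-9.8 -6.5 -30.4 0 60;-9.8 -6.5 -30.4 0 60;-9.8 -6.5 -30.4 0 60;-9.8 -6.5 -30.4 0 60;-9.8 -6.5 -30.4 0 60;-9.8 -6.5 -30.4 0 60")

```text
time_s: 10.05
position: [475.0, -103.5, 118.1]
eef_rot: [0.704, -0.704, 0.069, -0.067]
contact_force: [0.7, 0.8, 0.7]
finger_gap: 51.2
```

```bash
python3 - <<'E'
from h import *
from plant import read_camera
s,T=now();print(np.round(s["joint_pos"],2))
r=read_camera("wrist");cv2.imwrite("pics/wrist1.png",r["pixels"][:,:,::-1])
P=cloud(r,T@r["hand_eye"]);o=orange(r["pixels"])&(r["range_z"]>0)
print("orange",o.sum())
if o.any():
    Q=P[o];print(rect(Q),Q[:,2].max());g=Q[Q[:,2]>30];print("grip",rect(g),np.median(g[:,2]));lo=Q[Q[:,2]<9.5];print("ramp",rect(lo))
t=dict(np.load("top0.npz"));Q=cloud(t);m=(t["range_z"]>0)&(Q[...,0]>250)&(Q[...,0]<850)&(Q[...,1]>230)&(Q[...,2]>60)&(Q[...,1]<600)
print("hood",m.sum(),np.percentile(Q[m],[0,1,5,50],axis=0).round() if m.any() else 0)
# after press slab check
r=read_camera("top");P=cloud(r);m=(r["range_z"]>0)&(abs(P[...,0]-541)<130)&(abs(P[...,1]-135)<110)&(P[...,2]>40)&(P[...,2]<53)
n,l,st,_=cv2.connectedComponentsWithStats(m.astype(np.uint8));k=1+st[1:,4].argmax();print("slab",rect(P[l==k]))
E
```

```text
t 10.05 pos [ 475.  -103.5  118.1] jaw yaw 79.0 F [0.7 0.8 0.7] gap 51.2
[-0.37  0.34 -0.53  0.71 -0.   -0.17]
orange 3049
(array([ 511.7, -107.9]), array([23.3, 90.1]), 78.89) 37.13977159831933
grip (array([ 480. , -101.7]), array([23.3, 25.3]), 79.57) 34.921216481280155
ramp (array([ 529.1, -111.3]), array([23.3, 54.5]), 78.77)
hood 30358 [[368. 266.  60.]
 [379. 286.  66.]
 [416. 351.  88.]
 [635. 429. 272.]]
slab (array([544.7, 140.9]), array([150.4, 201.3]), 79.19)
```

View pics/wrist1.png

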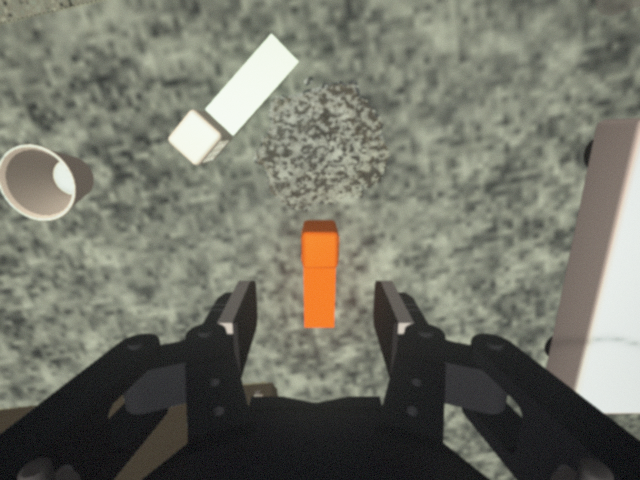

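The picture shows the orange grip at (319,243) and the tip at (319,327), with the jaws straddling the wedge's line. The white look-alike is at (230,100). Grip centre is (480.2,-101.8). I'll descend and grip.

Emit:
jog_arm(rows="0.5 5 0.25 0 60;0.5 9 0.25 0 60;0.5 10.2 0.25 0 60;0.5 10.2 0.25 0 60;0.5 10.2 0.25 0 20;0.5 10.2 0.25 0 20;0.5 10.2 0.25 0 20;0.5 10.2 0.25 0 20", grip_force=30)

```text
time_s: 11.15
position: [484.2, -100.8, 18.3]
eef_rot: [-0.704, 0.704, -0.065, 0.068]
contact_force: [0.6, 0.2, 6.1]
finger_gap: 23.7
```

```bash
python3 - <<'E'
from h import *
s,T=now();print(np.round(s["joint_pos"],2))
t=dict(np.load("top0.npz"));Q=cloud(t);m=(t["range_z"]>0)&(Q[...,1]>225)&(Q[...,1]<480)&(Q[...,0]>300)&(Q[...,0]<900)&(Q[...,2]>15)
H={}
for p in Q[m]:
    k=(int(p[0]//50*50),int(p[1]//40*40));H[k]=max(H.get(k,0),int(p[2]))
for x in range(300,900,50): print(x,[H.get((x,y),0) for y in range(200,480,40)])
E
```

```text
t 11.15 pos [ 484.2 -100.8   18.3] jaw yaw 79.2 F [0.6 0.2 6.1] gap 23.7
[-0.35  0.5  -0.6   0.47  0.   -0.17]
300 [0, 0, 0, 0, 0, 0, 18]
350 [0, 0, 0, 0, 0, 42, 334]
400 [0, 42, 43, 0, 0, 385, 365]
450 [58, 35, 41, 0, 0, 386, 0]
500 [0, 0, 0, 0, 0, 386, 0]
550 [0, 0, 0, 0, 0, 384, 0]
600 [0, 0, 0, 0, 0, 386, 0]
650 [0, 0, 0, 0, 0, 383, 0]
700 [0, 0, 0, 0, 0, 383, 0]
750 [0, 0, 104, 84, 0, 383, 0]
800 [0, 178, 186, 499, 499, 326, 0]
850 [158, 172, 113, 326, 324, 0, 0]
```

Gripped, gap 23.7. The target area is clear: the hood starts at y≥400 and the bottle at x≥750. I'll lift, carry the wedge over the slab at a safe height, and turn it so the thin end points along slab −y.

Emit:
jog_arm(rows="0 -4 0 0 20;0 -9 0 0 20;1.5 -9 6 10 20;3 -9 12 20 20;4.5 -9 18 30 20;6 -9 24 40 20;7.5 -9 31 50 20;9 -9 37 60 20", grip_force=40)

```text
time_s: 12.15
position: [630.6, 224.8, 107.4]
eef_rot: [0.575, -0.575, 0.411, -0.411]
contact_force: [0.9, -0.1, -1.2]
finger_gap: 23.4
```

```bash
python3 - <<'E'
from h import *
s,T=now();print(np.round(s["joint_pos"],2))
q=corner[1]+103*uy;print(q,shift(s["position"],[*q,s["position"][2]],T), "roll",yaw(T)+10.8)
E
```

```text
t 12.15 pos [630.6 224.8 107.4] jaw yaw 18.9 F [ 0.9 -0.1 -1.2] gap 23.4
[ 0.23  0.65 -0.02  0.9  -0.    1.47]
[649.84989063 279.62106858] [-4.56, 0.0, 3.6] roll 29.7
```

Emit:
jog_arm(rows="-3 0 1.9 10 20;-3 0 1.9 20 20;-3 0 1.9 30 20;-3 0 1.9 30 20;-3 0 1.9 30 20;-3 0 1.9 30 20")

```text
time_s: 12.9
position: [638.0, 257.4, 107.0]
eef_rot: [-0.451, 0.451, -0.545, 0.545]
contact_force: [0.1, 0.1, -0.2]
finger_gap: 23.1
```

```bash
cat > look.py <<'E'
from h import *
from plant import read_camera
import sys
s,T=now()
r=read_camera("wrist");cv2.imwrite(f"pics/{sys.argv[1]}.png",r["pixels"][:,:,::-1])
for nm,P,px,rz in(("wrist",cloud(r,T@r["hand_eye"]),r["pixels"],r["range_z"]),):
    o=orange(px)&(rz>0)&(P[...,2]<160);Q=P[o];print(nm,"orange",o.sum(),rect(Q),Q[:,2].min(),Q[:,2].max())
    rel=(Q[:,:2]-corner[1]);print(" in slab axes from corner1: x",np.percentile(rel@ux,[1,50,99]).round(1),"y",np.percentile(rel@uy,[1,50,99]).round(1))
    m=(rz>0)&(abs(P[...,0]-541)<130)&(abs(P[...,1]-135)<120)&(P[...,2]>44)&(P[...,2]<58)
    if m.sum()>500:
        S=P[m][:,:2]-C; print(" slab edges seen x",np.percentile(S@ux,[.5,99.5]).round(1),"y",np.percentile(S@uy,[.5,99.5]).round(1),"z",np.median(P[m][:,2]))
E
python3 look.py wrist2
```

```text
t 12.9 pos [638.  257.4 107. ] jaw yaw -10.7 F [ 0.1  0.1 -0.2] gap 23.1
wrist orange 1282 (array([634.2, 234. ]), array([82.1, 25.3]), 78.06) 89.09117365559621 125.8576746656765
 in slab axes from corner1: x [-18.   -4.7   5.4] y [15.3 94.8 96.2]
 slab edges seen x [-97.1  96.9] y [-22.   76.4] z 50.75567389775708
```

View pics/wrist2.png

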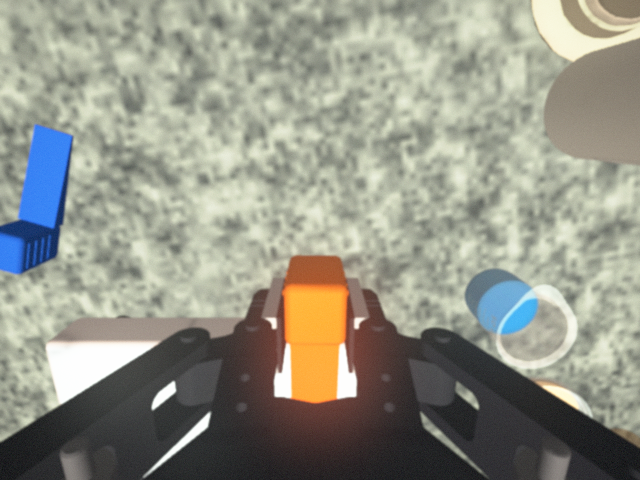

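The wrist view shows the wedge held straight at (316,300). Its tip is above the slab's edge and the beaker is clear at (510,310). I'll back off 25 mm, shift 7 mm along slab x and lower it.

Emit:
jog_arm(rows="-2.5 0 0.7 0 20;-2.5 0 0.7 0 20;-2.5 5 0.7 0 20;-2.5 8 0.7 0 20;-2.5 8.4 0.7 0 20;-2.5 8.4 0.7 0 20;-2.5 8.4 0.7 0 20")

```text
time_s: 13.82
position: [651.0, 281.1, 24.9]
eef_rot: [-0.452, 0.45, -0.544, 0.545]
contact_force: [0.5, -0.4, 0.0]
finger_gap: 22.9
```

```bash
python3 look.py wrist3; python3 - <<'E'
from h import *
from plant import read_camera
r=read_camera("scene");cv2.imwrite("pics/scene3.png",cv2.resize(r["pixels"][180:310,170:370],(800,520))[:,:,::-1])
E
```

```text
t 13.825 pos [651.  281.1  24.9] jaw yaw -10.8 F [ 0.5 -0.4  0. ] gap 22.9
wrist orange 1673 (array([648.9, 257.5]), array([82.8, 26.8]), 79.94) -1.536640270737763 91.8671973293798
 in slab axes from corner1: x [-9.9  2.8 13.7] y [ 42.5 120.9 122. ]
```

View pics/wrist3.png

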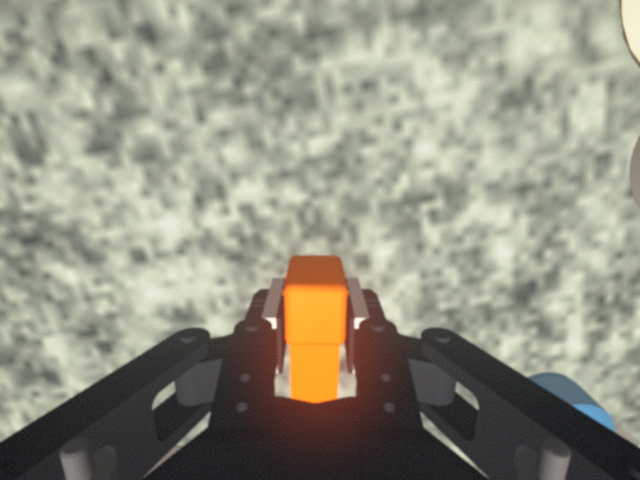

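Emit:
jog_arm(rows="0 0.3 -0.1 0 20;0 0.5 -0.1 0 20;0 0.55 -0.1 0 20;0 0.6 -0.1 0 20;0 0.6 -0.1 0 20")

```text
time_s: 14.55
position: [648.6, 281.1, 18.4]
eef_rot: [-0.451, 0.451, -0.545, 0.545]
contact_force: [-3.8, -1.0, 8.9]
finger_gap: 23.5
```

Flat on the bench. I'll ease off 0.5 mm and slide it in.

Emit:
jog_arm(rows="0 -0.06 0 0 20;0.5 -0.06 0 0 20;1 -0.06 0 0 20;1.5 -0.06 0 0 20;2 -0.06 0 0 20;2.4 -0.06 0 0 20;2.8 -0.06 0 0 20;2.8 -0.06 0 0 20")

```text
time_s: 15.55
position: [644.6, 253.7, 18.4]
eef_rot: [-0.452, 0.45, -0.545, 0.545]
contact_force: [1.3, 2.5, 6.4]
finger_gap: 23.0
```

Emit:
jog_arm(rows="0.1 0 0 0 20;0.2 0 0 0 20;0.2 0 0 0 20;0.2 0 0 0 20")

```text
time_s: 16.05
position: [644.3, 252.2, 18.4]
eef_rot: [-0.452, 0.45, -0.545, 0.545]
contact_force: [-0.0, 3.3, 5.6]
finger_gap: 23.6
```

Emit:
jog_arm(rows="0.1 0 0 0 20;0.2 0 0 0 20;0.3 0 0 0 20;0.4 0 0 0 20;0.4 0 0 0 20")

```text
time_s: 16.68
position: [643.5, 248.3, 18.4]
eef_rot: [-0.452, 0.45, -0.545, 0.545]
contact_force: [0.9, 4.2, 5.7]
finger_gap: 23.4
```

Emit:
jog_arm(rows="0.1 0 0 0 20;0.2 0 0 0 20;0.2 0 0 0 20;0.2 0 0 0 20")

```text
time_s: 17.18
position: [643.1, 246.3, 18.4]
eef_rot: [-0.452, 0.45, -0.545, 0.545]
contact_force: [0.2, 3.5, 4.4]
finger_gap: 23.2
```

Emit:
jog_arm(rows="0.1 0 0 0 20;0.1 0 0 0 20;0.1 0 0 0 20")

```text
time_s: 17.55
position: [643.0, 245.4, 18.4]
eef_rot: [-0.452, 0.45, -0.545, 0.545]
contact_force: [0.2, 3.4, 4.6]
finger_gap: 23.6
```

Emit:
jog_arm(rows="0.1 0 0 0 20;0.1 0 0 0 20;0.1 0 0 0 20")

```text
time_s: 17.92
position: [642.8, 244.4, 18.4]
eef_rot: [-0.452, 0.45, -0.545, 0.545]
contact_force: [0.5, 4.1, 5.4]
finger_gap: 23.4
```

Emit:
jog_arm(rows="0.1 0 0 0 20;0.1 0 0 0 20;0.1 0 0 0 20")

```text
time_s: 18.3
position: [642.6, 243.4, 18.4]
eef_rot: [-0.452, 0.45, -0.545, 0.545]
contact_force: [0.9, 3.6, 5.3]
finger_gap: 23.6
```

```bash
python3 - <<'E'
from h import *
from plant import read_camera
s,T=now()
r=read_camera("scene");P=cloud(r)
o=orange(r["pixels"])&(r["range_z"]>0)&(abs(P[...,0]-630)<90)&(abs(P[...,1]-250)<80);Q=P[o]
if len(Q): 
    rel=Q[:,:2]-corner[1];print(len(Q),np.percentile(rel@ux,[1,99]).round(1),np.percentile(rel@uy,[1,99]).round(1))
r=read_camera("top");P=cloud(r)
o=orange(r["pixels"])&(r["range_z"]>0)&(abs(P[...,0]-630)<90)&(abs(P[...,1]-250)<80);Q=P[o]
if len(Q): 
    rel=Q[:,:2]-corner[1];print(len(Q),np.percentile(rel@ux,[1,99]).round(1),np.percentile(rel@uy,[1,99]).round(1))
E
```

```text
t 18.3 pos [642.6 243.4  18.4] jaw yaw -10.8 F [0.9 3.6 5.3] gap 23.6
19 [-7.2 11.4] [55.9 71.1]
157 [-12.9  10.1] [33.1 58.7]
```

Emit:
jog_arm(rows="0.1 0 0 0 20;0.1 0 0 0 20;0.1 0 0 0 20")

```text
time_s: 18.77
position: [642.4, 242.4, 18.4]
eef_rot: [-0.452, 0.45, -0.545, 0.545]
contact_force: [0.9, 4.3, 5.5]
finger_gap: 23.3
```

Emit:
jog_arm(rows="0.1 0 0 0 20;0.1 0 0 0 20;0.1 0 0 0 20")

```text
time_s: 19.15
position: [642.2, 241.4, 18.4]
eef_rot: [-0.452, 0.45, -0.545, 0.545]
contact_force: [1.2, 4.0, 5.8]
finger_gap: 23.6
```

Emit:
jog_arm(rows="0.1 0 0 0 20;0.1 0 0 0 20;0.1 0 0 0 20")

```text
time_s: 19.52
position: [642.0, 240.5, 18.4]
eef_rot: [-0.452, 0.45, -0.545, 0.545]
contact_force: [1.0, 4.2, 5.7]
finger_gap: 23.0
```

Emit:
jog_arm(rows="0.1 0 0 0 20;0.1 0 0 0 20;0.1 0 0 0 20")

```text
time_s: 19.9
position: [641.8, 239.5, 18.4]
eef_rot: [-0.452, 0.45, -0.545, 0.545]
contact_force: [1.3, 3.9, 5.8]
finger_gap: 23.5
```

Emit:
jog_arm(rows="0.05 -0.04 0 0 20;0.1 -0.04 0 0 20;0.1 -0.04 0 0 20")

```text
time_s: 20.27
position: [641.3, 238.4, 18.4]
eef_rot: [-0.452, 0.45, -0.545, 0.545]
contact_force: [2.6, 4.7, 5.3]
finger_gap: 23.5
```

Emit:
jog_arm(rows="0.1 0 0 0 20;0.1 0 0 0 20;0.1 0 0 0 20")

```text
time_s: 20.65
position: [641.0, 237.9, 18.4]
eef_rot: [0.452, -0.45, 0.545, -0.544]
contact_force: [2.1, 5.4, 5.1]
finger_gap: 23.6
```

Emit:
jog_arm(rows="0.05 0 0 0 20;0.1 0 0 0 20;0.1 0 0 0 20")

```text
time_s: 21.02
position: [640.9, 237.7, 18.5]
eef_rot: [0.453, -0.45, 0.545, -0.544]
contact_force: [1.3, 7.1, 4.2]
finger_gap: 23.1
```

Emit:
jog_arm(rows="0.05 0 0 0 20;0.1 0 0 0 20;0.1 0 0 0 20")

```text
time_s: 21.4
position: [640.9, 237.6, 18.6]
eef_rot: [0.453, -0.449, 0.545, -0.543]
contact_force: [2.3, 9.5, 4.5]
finger_gap: 23.3
```

```bash
cat > chk.py <<'E'
from h import *
from plant import read_camera
import sys
now()
for c in("top","scene"):
    r=read_camera(c);P=cloud(r);z=r["range_z"]>0
    m=z&(abs(P[...,0]-541)<130)&(abs(P[...,1]-135)<110)&(P[...,2]>40)&(P[...,2]<56)&(r["pixels"].min(-1)>120)
    n,l,st,_=cv2.connectedComponentsWithStats(m.astype(np.uint8));m=l==1+st[1:,4].argmax()
    A=np.c_[P[m][:,:2]-C,np.ones(m.sum())];print(c,"slab",rect(P[m]),"plane",np.linalg.lstsq(A,P[m][:,2],rcond=None)[0].round(4))
    o=orange(r["pixels"])&z&(abs(P[...,0]-630)<90)&(abs(P[...,1]-240)<90);Q=P[o]
    if len(Q): rel=Q[:,:2]-corner[1];print(" wedge",len(Q),"x",np.percentile(rel@ux,[1,99]).round(1),"y",np.percentile(rel@uy,[1,99]).round(1),"zmax",Q[:,2].max())
    px=r["pixels"];q=px[180:300,180:340] if c=="scene" else px[140:320,150:330]
    cv2.imwrite(f"pics/{c}{sys.argv[1]}.png",cv2.resize(q,None,fx=4 if c=="top" else 5,fy=3.3 if c=="top" else 5)[:,:,::-1])
E
python3 chk.py 4
```

```text
t 21.4 pos [640.9 237.6  18.6] jaw yaw -10.7 F [2.3 9.5 4.5] gap 23.3
top slab (array([544.2, 141.3]), array([150.7, 200.5]), 79.26) plane [-1.00000e-04  1.10000e-03  5.26881e+01]
 wedge 113 x [-12.8   8.5] y [32.9 52.2] zmax 85.93485258134251
scene slab (array([541.4, 140.6]), array([156.1, 202.7]), 79.06) plane [1.37000e-02 1.47000e-02 5.08877e+01]
 wedge 14 x [-4.7 11.6] y [51.3 68.2] zmax 37.74131625924167
```

View pics/top4.png

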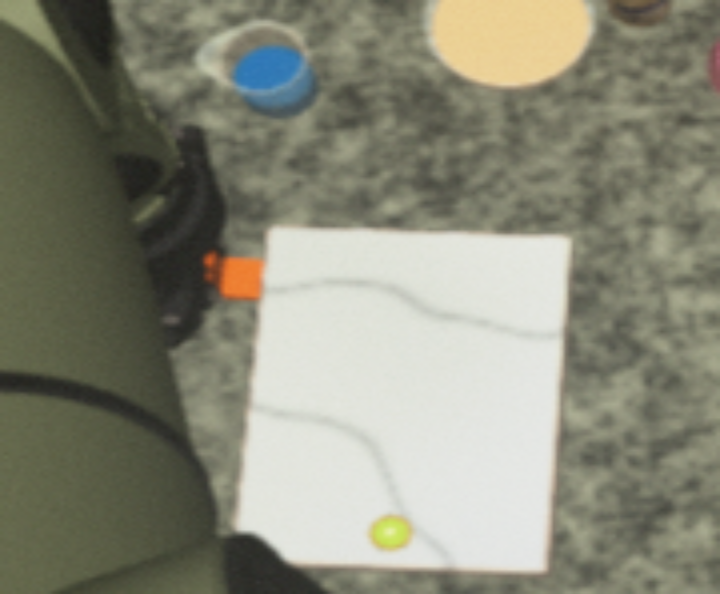

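The wedge is in, centred under corner 1. The push rose to about 6 N above sliding friction, and the slab is unmoved and level. I'll release and lift off.

Emit:
jog_arm(rows="-0.1 0 0 0 28;-0.2 0 0 0 40;-0.2 0 0 0 50;-0.2 0 0 0 55;-0.2 -3 0 0 55;-0.2 -7 0 0 55;-0.2 -9 0 0 55;-0.2 -9 0 0 55")

```text
time_s: 22.5
position: [641.4, 236.9, 109.6]
eef_rot: [-0.452, 0.45, -0.544, 0.545]
contact_force: [0.4, 0.6, -0.2]
finger_gap: 46.9
```

```bash
python3 - <<'E'
from h import *
s,T=now();print(np.round(s["joint_pos"],2),shift(s["position"],[*corner[1],s["position"][2]],T))
E
python3 look.py wrist5
```

```text
t 22.5 pos [641.4 236.9 109.6] jaw yaw -10.8 F [ 0.4  0.6 -0.2] gap 46.9
[ 0.25  0.67  0.02  0.92 -0.    2.01] [5.94, -0.01, 0.03]
t 22.5 pos [641.4 236.9 109.6] jaw yaw -10.8 F [ 0.4  0.6 -0.2] gap 46.9
wrist orange 2339 (array([639.3, 224.1]), array([61.3, 23.3]), 78.49) 2.868814686875197 37.156276133800276
 in slab axes from corner1: x [-11.3  -0.1  11.1] y [16.8 56.4 76.2]
 slab edges seen x [-96.3 100.3] y [-53.4  76.3] z 50.7674128245326
```

View pics/wrist5.png

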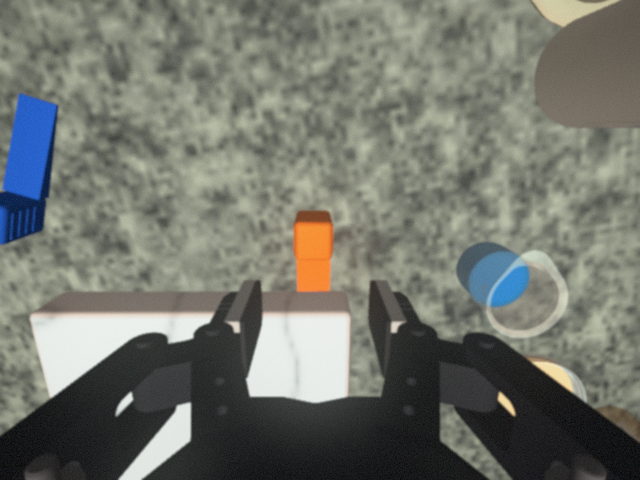

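The picture shows the wedge released at (313,240), straight in under corner 1 and centred. I'll close the fingers and press corner 1 firmly.

Emit:
jog_arm(rows="5.9 0 0 0 0;5.9 0 0 0 0;5.9 2 0 0 0;5.9 4 0 0 0;5.9 4.7 0 0 0;5.9 4.8 0 0 0;5.9 4.8 0 0 0")

```text
time_s: 23.42
position: [627.3, 178.9, 59.5]
eef_rot: [0.45, -0.452, 0.545, -0.544]
contact_force: [-5.0, -0.8, 5.3]
finger_gap: 0.1
```

Emit:
jog_arm(rows="0 0.1 0 0 0;0 0.1 0 0 0;0 0.1 0 0 0")

```text
time_s: 23.8
position: [627.4, 179.0, 59.5]
eef_rot: [0.45, -0.452, 0.545, -0.544]
contact_force: [-7.3, -2.2, 11.1]
finger_gap: 0.2
```

Emit:
jog_arm(rows="0 0.05 0 0 0;0 0.1 0 0 0;0 0.1 0 0 0;0 0.1 0 0 0")

```text
time_s: 24.3
position: [627.4, 179.0, 59.4]
eef_rot: [0.45, -0.452, 0.545, -0.544]
contact_force: [-8.8, -1.4, 16.6]
finger_gap: 0.1
```

It's firm: 59.5 to 59.4 between 5 N and 17 N. I'll lift away and run a final check.

Emit:
jog_arm(rows="0 -1 0 0 0;0 -4 0 0 0;0 -9 0 0 0;0 -14 0 0 0;0 -14 0 0 0;0 -14 0 0 0;0 -14 0 0 0")

```text
time_s: 25.18
position: [628.0, 178.8, 195.8]
eef_rot: [0.45, -0.452, 0.545, -0.544]
contact_force: [-0.7, 0.7, -0.2]
finger_gap: 0.2
```

```bash
python3 chk.py 6; python3 - <<'E'
from plant import spotter,read_camera
import numpy as np
read_camera("scene")
for q in("crucible","petri","vial","beaker"): print(q,[(np.round(d["point"]).tolist(),round(d["score"],2)) for d in spotter.spot_in("scene",q)][:1])
E
```

```text
t 25.175 pos [628.  178.8 195.8] jaw yaw -10.8 F [-0.7  0.7 -0.2] gap 0.2
top slab (array([544.1, 141.2]), array([149.4, 199.9]), 79.18) plane [2.00000e-04 1.70000e-03 5.27637e+01]
scene slab (array([541.5, 139.3]), array([152.5, 204.9]), 78.82) plane [1.3600e-02 1.4900e-02 5.0882e+01]
 wedge 38 x [-17.1   5.2] y [51.8 73. ] zmax 37.58699618397725
crucible [([402.0, -261.0, 23.0], 0.6)]
petri [([767.0, 55.0, 15.0], 0.68)]
vial [([356.0, 98.0, 28.0], 0.55)]
beaker [([749.0, 182.0, 37.0], 0.85)]
```

```bash
python3 -c "
from plant import hand_in;print(hand_in())"
```

```text
the job is handed in; nothing more can be done
None
```

The slab no longer rocks: the short foot was at corner 1, and the orange wedge now bears it. The job is handed in at about 25 s of the 72 s allowed.

- **Finding the corner:** Corners 2, 3 and 4 showed no measurable give. Corner 1 sank about 3.8 mm at 4–5 N and met the bench by 10 N.
- **Setting the wedge:** I slid it in flat, thin end first, from the slab's +y side. I stopped when the push rose about 6 N above sliding friction, then let go and lifted clear.
- **Proving it:** Pressed again, corner 1 moved about 0.1 mm between 5 N and 17 N. The last images show the slab, crucible, dish, vial and beaker where they started, within measurement error, and the slab level.

**What did not go as cleanly:**
- The first press on corner 4 reached 38 N because my steps were too coarse. The slab did not move.
- The final press came in about 3 mm off the point, with up to 9 N sideways. The slab did not move there either.
- From where it stopped, the wedge is about 4.7 mm thick at the foot's rim, against the 3.8 mm I measured by pressing. I put this down to position error, since the images show no lift.

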